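Dispense a chilling ball from the tipping carousel

ROBOT

A 6-joint arm with a two-finger parallel gripper is mounted at the origin on a cart in front of the work surface, level with it; the furniture and walls round the work are solid. World frame = base frame: x ahead of the robot, y to its left, z up, the work surface at z = 0. Lengths are in m, angles in rad, forces in N, time in s.
With the tool pointing down it reaches from about 0.35 to 0.975 m from the base axis. Payload 17.4 kg.
Tool frame: the origin (TCP) lies on the centre line of the jaws, within the pads' length; the fingertips stand 14 mm ahead of it and the grasp point (between the pads) lies 5 mm behind it (arm.tcp_to_tips is the distance from the TCP to the fingertips, in m); z points along the fingers, y is the direction in which the jaws open and shut (so a half turn about z gives the same grasp; the last joint's range is limited). The gripper opens to 85 mm and grips with 20 to 120 N. Pads are 22 mm wide; open, the fingers measure 114 mm over their backs; the gripper's body (76 mm by 85 mm) begins 54 mm behind the grasp point. The pads swing forward as they close: fully open they stand 13 mm farther back than shut.
Start: joints at [-1.288, 0.116, 1.442, -0, 1.584, -0.038], TCP at [0.213, -0.641, 0.245] pointing down, gripper open.
Joint ranges: [-2.83, 2.83], [-0.83, 2.19], [0.07, 2.5], [-1.14, 4.28], [0.01, 3], [-2.97, 2.97]. Speed limits (rad/s): [1.89, 1.89, 2.22, 3.14, 3.14, 3.14].

INTERFACE

Orientations are given as a 3x3 rotation matrix whose columns are the frame's x, y, z axes.
In Python, from station import arm gives the robot as it stands.
- The arm moves only by the tool drive_tool, never from a script. Its argument "rows" is a list of rows, each an object with "linear": the shift along the tool's x, y, z in m, a list of three; "angular": the turn, a rotation vector about the tool's x, y, z in degrees, a list of three; "jaw": the closure, from -1 (fully open) to 1 (shut). A call has 1 to 12 rows; each row shifts and turns the pose as measured when the row begins, along the tool's axes as they then stand; what a row does not reach is not made up. A row lasts 1/8 s, in which the tool goes at most 62.5 mm and 10.7 degrees, less where a joint would pass 70% of its speed; a pose out of reach is approached as far as the arm can. A call is refused whole if a number of a shift passes 0.0625 or a number of a turn 10.7, either way. A call with a gripper value outside its range is refused whole. The fingers move at their own pace and stop on an object; the grip force is fixed at half the most. Time passes only in rows, so rows that do not move let the fingers close. It gives the time, the measured TCP pose, the force and the opening at its end, in the units of the state.
- arm.observe(): the state, without advancing time (a new reading comes with each control period).
- arm.capture(name): name is "scene" or "top" or "wrist"; returns the picture (480x640x3 uint8, red, green, blue); there is no depth.
- arm.camera_model(name): a dict with "camera_matrix" (3x3 intrinsics, pixels), "R" (3x3) and "t" (3): a world point X has camera coordinates R X + t. Camera axes: x right, y down, z forward; pixel columns grow to the right and rows downward; lengths in m; the calibration is good to about 2 mm. A picture is of the moment at which its call begins: read the wrist's pose just before it. camera_model takes no time and is no camera call; for the wrist camera it gives the pose at the moment of the call.
- arm.hand_in(): hands the job in, once; it reports no verdict.
The state is a dict: "t": time; "joint_pos": joint angles; "joint_velocities": joint speeds; "effort": joint torques, N m; "position": TCP position; "tool_rot": TCP orientation; "wrist_force": force on the tool from outside, world axes, zero at the start; "wrist_torque": the same for the moment, N m; "width": opening from 0.0 (shut) to 1.0 (fully open).
Only numpy, scipy, OpenCV 4.12 (cv2) and the standard library are available. Lean on these libraries where they do the work, as an engineer would, in place of code of your own. Each camera call takes 0.05 s, during which the arm holds its last target. There are 200 camera calls.

TASK

Get the round steel chilling ball out of the carousel and into the steel bowl without the robot touching it: turn the carousel by its knob until the ball's compartment faces the spout, and only then tip the carousel by its rear handle so that the ball rolls down the spout into the bowl. Leave the cube chiller that starts beside the spout in the carousel and the bowl standing where it is, and finish with the carousel lowered back to level and let go.

Things in the scene. Friction and masses are not known exactly. Their poses are not given: they have to be found in the camera images.
- knob (a point): Dark wooden bar knob, 46 mm long, 13 mm thick, upright on the hub of the carousel's wheel. Point on the wheel's axis, 15 mm below the bar's top; the bar is clear to 30 mm below the point. x along the bar, y across it, z up. Turning it turns the wheel (192 mm across, floor 65 mm below the point, six open 60-degree compartments between 25 mm high dividers).
- wheel (a joint): Turn of the wheel, rad, anticlockwise from above positive, range +-3; light friction (0.06 N m), stays where left. At 0 an empty compartment is centred on the spout; it starts within 0.22 of 0. The ball is in the next compartment to one side: its compartment is centred on the spout at -1.05 or +1.05 rad. A fixed 40 mm fence round the wheel has one 54 mm gap: at the spout.
- tip_handle (a point): Rear tipping handle: level round steel bar, 12 mm thick, about 90 mm free between its arms, 170 mm from the wheel's axis on the side away from the spout, free below, 60 mm from the fence. Point at its middle on the centre line, 140 mm above the counter. x along the bar, y towards the wheel's axis and the spout beyond, z up. The spout's lip is 325 mm ahead.
- cradle (a joint): Tip of the carousel, rad, 0 level, to 0.7. Lifting the handle (about 3 N) tips tray, wheel and spout together about a level axis parallel to the bar, 255 mm ahead of it (along y) and 25 mm below it. It sinks back to level by its own weight. The ball starts to roll at about 0.15; 0.45 sends it out well.
- chill_ball: Bright steel ball, 30 mm in diameter, 50 g, on the floor of one compartment, 72 mm from the wheel's axis. Origin at its centre; its axes turn as it rolls. Loose: it can shift some 20 mm in its compartment, and a divider carries it along when the wheel turns.
- chill_cube: Bright steel cube, edge 25 mm, in the compartment at the other side of the empty one. Origin at the centre of its underside. Another such cube and a small oblong block lie in the rear compartments.
- bowl: Open steel bowl with a dark brown bottom inside, 193 mm across, 72 mm high, loose, standing below the spout where it belongs. Origin at the centre of its underside, z up.
Not all that is in view belongs to the job. What is shaped like the chill_ball but pink is not meant.

How it is judged:
By the outcome, as a careful person would: the job done as asked, in the order asked, and still so for the second after the job is handed in, with the robot touching nothing.
It also fails if it takes over 53 s, if anything falls off the work surface, if the arm or the gripper's body presses on something with over 40 N, if the wrist force passes 120 N, or if a joint passes its speed limit or range.

## Working session

There is one attempt and no reset: what is moved stays moved. The work goes in short steps, Python scripts to look and compute and a tool call to move; the robot and the scene stay as the last step left them, time stands still between calls to the robot, and variables do not carry over. Pictures are saved under pics/ and viewed, about 8 in all and at most 12, crops included, and the job is handed in when it is done.

Besides the shell and the picture viewer there is one more tool, called after "Call:" as name(argument=value, ...), one argument or row to a line, values as JSON. drive_tool: Moves the arm, as the interface text tells. Its arguments: {"type":"object","properties":{"rows":{"type":"array","items":{"type":"object","properties":{"linear":{"type":"array","items":{"type":"number"}},"angular":{"type":"array","items":{"type":"number"}},"jaw":{"type":"number"}}}}},"required":["rows"]}

```bash
mkdir -p pics; ls
python3 - <<'E'
from station import arm
import cv2,numpy as np
for n in ("scene","top"):
    im=arm.capture(n); cv2.imwrite(f"pics/{n}0.png",im[:,:,::-1])
    m=arm.camera_model(n); print(n,np.round(m["camera_matrix"],1).tolist(),np.round(m["R"],4).tolist(),np.round(m["t"],4).tolist())
o=arm.observe(); print(o["t"],o["position"],o["tool_rot"],o["wrist_force"],o["width"])
E
```

```text
pics
scene [[438.6, 0.0, 321.5], [0.0, 438.6, 238.3], [0.0, 0.0, 1.0]] [[-0.7711, -0.6364, 0.0175], [-0.4655, 0.5449, -0.6974], [0.4344, -0.5459, -0.7164]] [0.3938, 0.3324, 0.7478]
top [[480.6, 0.0, 316.8], [0.0, 480.6, 239.2], [0.0, 0.0, 1.0]] [[0.0094, -0.9996, -0.027], [-0.985, -0.0046, -0.1722], [0.1721, 0.0283, -0.9847]] [0.0394, 0.5394, 0.938]
0.1 [ 0.21282061 -0.64040924  0.24463039] [[ 9.48968978e-01  3.15369311e-01 -2.77622590e-04]
 [ 3.15369429e-01 -9.48968438e-01  1.01375283e-03]
 [ 5.62514561e-05 -1.04957366e-03 -9.99999448e-01]] [0.04133215 0.43362295 0.54343583] 0.9962038606577095
```

View pics/top0.png

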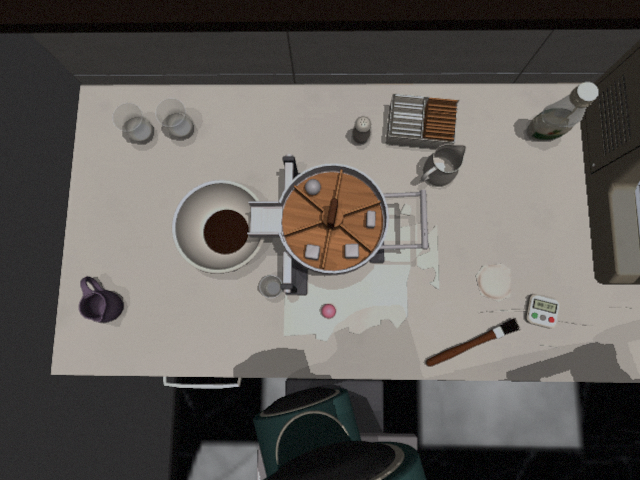

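View pics/scene0.png

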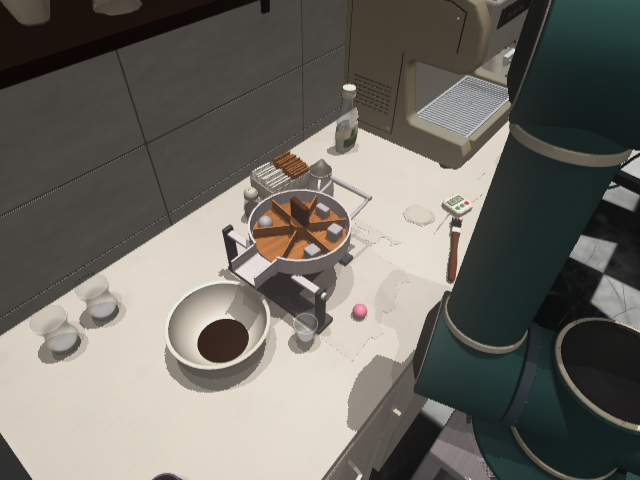

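Run:
```python
import cv2,numpy as np
a=cv2.imread("pics/top0.png")[150:290,240:440]; cv2.imwrite("pics/c_top.png",cv2.resize(a,None,fx=4,fy=4,interpolation=cv2.INTER_CUBIC))
a=cv2.imread("pics/scene0.png")[160:310,220:380]; cv2.imwrite("pics/c_sc.png",cv2.resize(a,None,fx=4,fy=4,interpolation=cv2.INTER_CUBIC))
```

```text
(no output)
```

View pics/c_top.png

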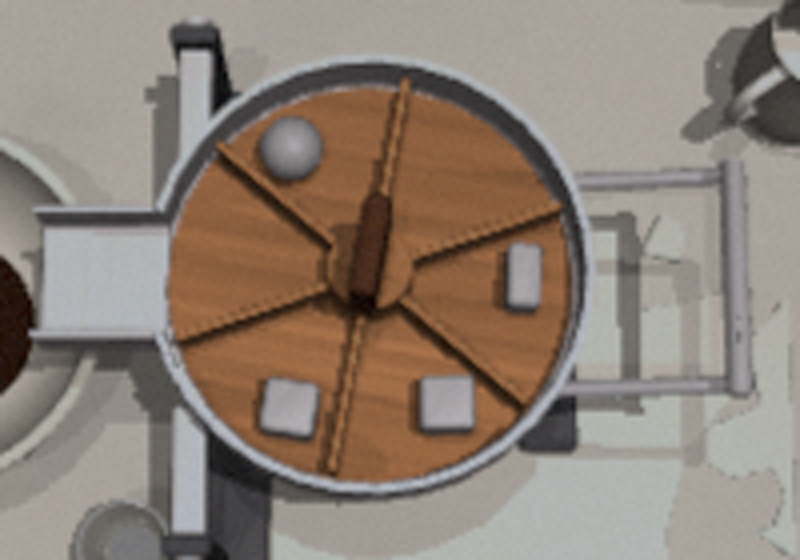

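View pics/c_sc.png

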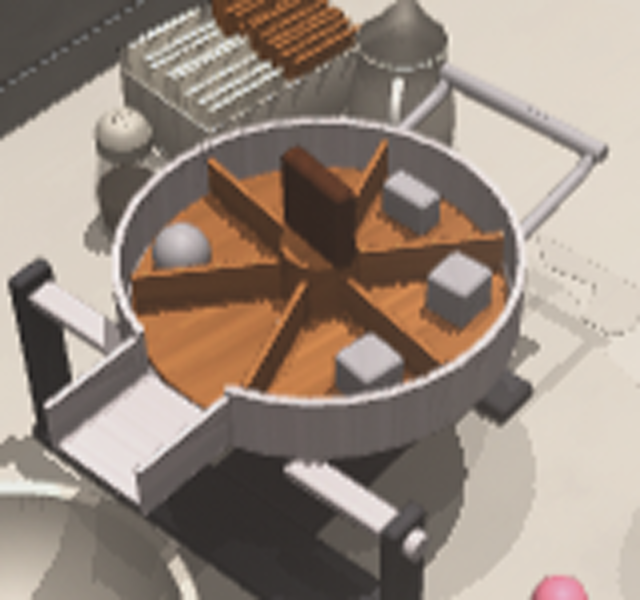

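```bash
cat > h.py <<'E'
import numpy as np
from station import arm
def ray(n,p,m=None):
    m=m or arm.camera_model(n); R=np.array(m["R"]); d=R.T@np.linalg.inv(m["camera_matrix"])@np.array([p[0],p[1],1.]); return -R.T@np.array(m["t"]),d/np.linalg.norm(d)
def plane(n,p,z,m=None):
    c,d=ray(n,p,m); return c+d*(z-c[2])/d[2]
def tri(p,q,n="top",k="scene"):
    a,u=ray(n,p);b,v=ray(k,q); s=np.linalg.lstsq(np.c_[u,-v],b-a,rcond=None)[0]
    return (a+s[0]*u+b+s[1]*v)/2,np.linalg.norm(a+s[0]*u-b-s[1]*v)
def T(x,y): return 240+x/4,150+y/4
def S(x,y): return 220+x/4,160+y/4
E
python3 - <<'E'
from h import *
np.set_printoptions(precision=4,suppress=True)
print("handle ends",plane("top",T(733,165),.142),plane("top",T(739,392),.142),plane("top",T(736,278),.142))
print("handle tri",tri(T(733,165),S(450,75)),tri(T(739,392),S(600,152)))
print("knob tri", tri(T(379,195),S(293,152)),tri(T(365,305),S(350,192)))
print("ball",tri(T(291,149),S(182,246)))
print("spout lip z", tri(T(36,209),S(45,405)),tri(T(33,335),S(140,487)))
for z in(.18,.19,.2): print("knob",z,plane("top",T(378,195),z),plane("top",T(364,302),z))
print("dividers",[plane("top",T(*p),.16) for p in((405,80),(332,470),(220,148),(522,405),(562,208),(180,340))])
print("pivot",tri(T(195,30),S(28,275)))
E
```

```text
handle ends [ 0.6146 -0.158   0.142 ] [ 0.5072 -0.1576  0.142 ] [ 0.5606 -0.1578  0.142 ]
handle tri (array([ 0.6146, -0.1596,  0.1374]), np.float64(0.0029439401161860585)) (array([ 0.5074, -0.158 ,  0.1401]), np.float64(8.541489083566051e-05))
knob tri (array([0.5817, 0.0074, 0.2063]), np.float64(0.002672445289476631)) (array([0.5346, 0.015 , 0.2121]), np.float64(0.003767951968021545))
ball (array([0.6199, 0.0488, 0.1494]), np.float64(2.9686514518367832e-05))
spout lip z (array([0.5901, 0.1671, 0.1529]), np.float64(0.0005651454905497159)) (array([0.5314, 0.1676, 0.1416]), np.float64(0.002313300456216616))
knob 0.18 [0.5898 0.0083 0.18  ] [0.5408 0.0144 0.18  ]
knob 0.19 [0.5872 0.0084 0.19  ] [0.5388 0.0144 0.19  ]
knob 0.2 [0.5845 0.0085 0.2   ] [0.5367 0.0144 0.2   ]
dividers [array([ 0.6501, -0.0042,  0.16  ]), array([0.468 , 0.0283, 0.16  ]), array([0.6173, 0.0812, 0.16  ]), array([ 0.4979, -0.0569,  0.16  ]), array([ 0.5891, -0.076 ,  0.16  ]), array([0.5269, 0.0979, 0.16  ])]
pivot (array([0.6872, 0.097 , 0.1222]), np.float64(0.0013568249437037677))
```

Call:
drive_tool(
  rows=[
    {"linear":[0,0,-0.02],"angular":[0,0,9.6],"jaw":-1},
    {"linear":[0,0,-0.02],"angular":[0,0,9.6],"jaw":-1},
    {"linear":[0,0,-0.01],"angular":[0,0,9.6],"jaw":-1},
    {"linear":[0.019,-0.058,0],"angular":[0,0,0],"jaw":-1},
    {"linear":[0.019,-0.058,0],"angular":[0,0,0],"jaw":-1},
    {"linear":[0.019,-0.058,0],"angular":[0,0,0],"jaw":-1},
    {"linear":[0.019,-0.058,0],"angular":[0,0,0],"jaw":-1},
    {"linear":[0.019,-0.058,0],"angular":[0,0,0],"jaw":-1},
    {"linear":[0.019,-0.058,0],"angular":[0,0,0],"jaw":-1},
    {"linear":[0.019,-0.058,0],"angular":[0,0,0],"jaw":-1},
    {"linear":[0.019,-0.058,0],"angular":[0,0,0],"jaw":-1},
    {"linear":[0.019,-0.058,0],"angular":[0,0,0],"jaw":-1},
  ],
)

```text
t: 1.6
position: [0.4872, -0.152, 0.2933]
tool_rot: [[0.979, -0.204, -0.002], [-0.204, -0.979, 0.007], [-0.004, -0.007, -1.0]]
wrist_force: [1.4, -0.2, -0.8]
width: 1.0
```

Call:
drive_tool(
  rows=[
    {"linear":[0.01,-0.044,0],"angular":[0,0,-1.4],"jaw":-1},
    {"linear":[0.01,-0.044,0],"angular":[0,0,0],"jaw":-1},
    {"linear":[0.01,-0.044,0],"angular":[0,0,0],"jaw":-1},
    {"linear":[0.01,-0.044,0],"angular":[0,0,0],"jaw":-1},
    {"linear":[0,0,0],"angular":[0,0,0],"jaw":-1},
  ],
)

```text
t: 2.22
position: [0.5611, 0.0232, 0.2927]
tool_rot: [[0.985, -0.174, -0.005], [-0.174, -0.985, 0.008], [-0.006, -0.007, -1.0]]
wrist_force: [-0.9, -1.1, -0.1]
width: 1.0
```

Run:
```python
from h import *
import cv2,json
o=arm.observe();m=arm.camera_model("wrist");im=arm.capture("wrist");cv2.imwrite("pics/w1.png",im[:,:,::-1])
json.dump({k:np.array(m[k]).tolist() for k in("camera_matrix","R","t")},open("w1.json","w"))
print(o["position"],np.round(o["tool_rot"],3).tolist(),o["t"])
```

```text
[0.56111622 0.02320178 0.29267451] [[0.985, -0.174, -0.005], [-0.174, -0.985, 0.008], [-0.006, -0.007, -1.0]] 2.225
```

View pics/w1.png

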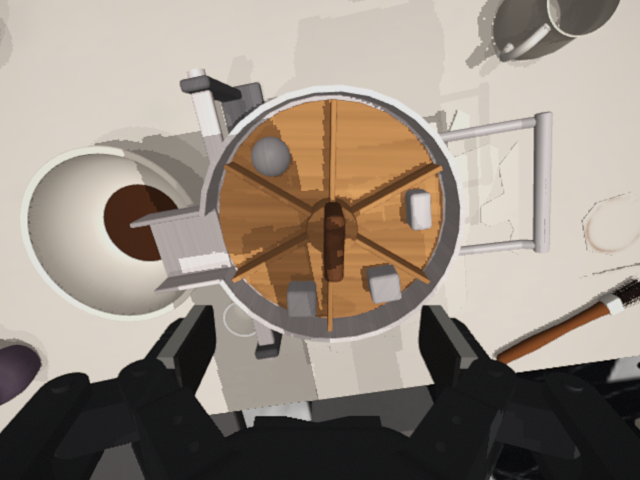

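Run:
```python
from h import *
import json
np.set_printoptions(precision=4,suppress=True)
m=json.load(open("w1.json"))
for z in(.2,.21):print(plane("",(333,203),z,m),plane("",(335,276),z,m))
print("handle",plane("",(544,114),.143,m),plane("",(541,250),.143,m))
def tw(p,q):
    a,u=ray("top",p);b,v=ray("",q,m);s=np.linalg.lstsq(np.c_[u,-v],b-a,rcond=None)[0];return a+s[0]*u,b+s[1]*v
print("knob tops",tw(T(379,195),(333,203)),tw(T(365,305),(335,276)))
print("ball",tw(T(291,149),(271,156)))
```

```text
[0.5911 0.0097 0.2   ] [0.5408 0.0165 0.2   ]
[0.5932 0.0097 0.21  ] [0.5453 0.0162 0.21  ]
handle [ 0.6176 -0.1548  0.143 ] [ 0.5092 -0.1547  0.143 ]
knob tops (array([0.5881, 0.0079, 0.1865]), array([0.5881, 0.0097, 0.1865])) (array([0.537 , 0.0139, 0.1918]), array([0.5372, 0.0168, 0.1918]))
ball (array([0.6225, 0.0491, 0.1404]), array([0.6231, 0.0511, 0.1407]))
```

Call:
drive_tool(
  rows=[
    {"linear":[0.004,0.01,0.0],"angular":[0,0,0],"jaw":-1},
    {"linear":[0,0,0.03],"angular":[0,0,0],"jaw":-1},
    {"linear":[0,0,0.03],"angular":[0,0,0],"jaw":-1},
    {"linear":[0,0,0.02],"angular":[0,0,0],"jaw":-1},
    {"linear":[0,0,0.01],"angular":[0,0,0],"jaw":-1},
    {"linear":[0,0,0],"angular":[0,0,0],"jaw":-1},
  ],
)

```text
t: 3.02
position: [0.5621, 0.0046, 0.2013]
tool_rot: [[0.983, -0.181, -0.002], [-0.181, -0.983, 0.006], [-0.003, -0.006, -1.0]]
wrist_force: [0.3, 0.0, -0.7]
width: 1.001
```

Call:
drive_tool(
  rows=[
    {"linear":[-0.001,-0.008,0.006],"angular":[0,0,0],"jaw":-1},
    {"linear":[0,0,0.006],"angular":[0,0,0],"jaw":-1},
    {"linear":[0,0,0],"angular":[0,0,0],"jaw":-1},
  ],
)

```text
t: 3.4
position: [0.5633, 0.0134, 0.1905]
tool_rot: [[0.984, -0.181, 0.0], [-0.181, -0.983, 0.006], [-0.001, -0.006, -1.0]]
wrist_force: [-0.6, -0.3, -0.2]
width: 1.0
```

Now close.

Call:
drive_tool(
  rows=[
    {"linear":[0,0,0.002],"jaw":0.3,"angular":[0,0,0]},
    {"linear":[0,0,0],"jaw":0.6,"angular":[0,0,0]},
    {"linear":[0,0,0],"jaw":1,"angular":[0,0,0]},
    {"linear":[0,0,0],"jaw":1,"angular":[0,0,0]},
    {"linear":[0,0,0],"jaw":1,"angular":[0,0,0]},
    {"linear":[0,0,0],"jaw":1,"angular":[0,0,0]},
  ],
)

```text
t: 4.15
position: [0.5632, 0.0122, 0.1892]
tool_rot: [[0.983, -0.181, 0.0], [-0.181, -0.983, 0.004], [-0.0, -0.004, -1.0]]
wrist_force: [0.2, 1.8, -0.7]
width: 0.143
```

Call:
drive_tool(
  rows=[
    {"linear":[0,0,0],"jaw":1,"angular":[0,0,-4]},
    {"linear":[0,0,0],"jaw":1,"angular":[0,0,-6]},
    {"linear":[0,0,0],"jaw":1,"angular":[0,0,-6]},
    {"linear":[0,0,0],"jaw":1,"angular":[0,0,-6]},
    {"linear":[0,0,0],"jaw":1,"angular":[0,0,-6]},
    {"linear":[0,0,0],"jaw":1,"angular":[0,0,-6]},
    {"linear":[0,0,0],"jaw":1,"angular":[0,0,-6]},
    {"linear":[0,0,0],"jaw":1,"angular":[0,0,-6]},
    {"linear":[0,0,0],"jaw":1,"angular":[0,0,-6]},
    {"linear":[0,0,0],"jaw":1,"angular":[0,0,-6]},
    {"linear":[0,0,0],"jaw":1,"angular":[0,0,-4]},
    {"linear":[0,0,0],"jaw":1,"angular":[0,0,0]},
  ],
)

```text
t: 5.65
position: [0.5627, 0.0135, 0.1892]
tool_rot: [[0.594, 0.805, -0.002], [0.805, -0.594, 0.006], [0.004, -0.005, -1.0]]
wrist_force: [0.5, -0.7, -1.5]
width: 0.146
```

Call:
drive_tool(
  rows=[
    {"linear":[0,0,0],"jaw":1,"angular":[0,0,-4]},
    {"linear":[0,0,0],"jaw":1,"angular":[0,0,-2.5]},
    {"linear":[0,0,0],"jaw":1,"angular":[0,0,0]},
    {"linear":[0,0,0],"jaw":1,"angular":[0,0,0]},
  ],
)

```text
t: 6.15
position: [0.5625, 0.0136, 0.1892]
tool_rot: [[0.503, 0.865, -0.002], [0.864, -0.503, 0.006], [0.004, -0.005, -1.0]]
wrist_force: [-0.3, -0.4, -0.2]
width: 0.142
```

Yaw 59.8°. Release and rise.

Call:
drive_tool(
  rows=[
    {"linear":[0,0,0],"jaw":-0.5,"angular":[0,0,0]},
    {"linear":[0,0,0],"jaw":-1,"angular":[0,0,0]},
    {"linear":[0,0,0],"jaw":-1,"angular":[0,0,0]},
    {"linear":[0,0,0],"jaw":-1,"angular":[0,0,0]},
    {"linear":[0,0,0],"jaw":-1,"angular":[0,0,0]},
    {"linear":[0,0,-0.04],"jaw":-1,"angular":[0,0,0]},
    {"linear":[0,0,-0.04],"jaw":-1,"angular":[0,0,0]},
    {"linear":[0,0,-0.03],"jaw":-1,"angular":[0,0,0]},
    {"linear":[0,0,0],"jaw":-1,"angular":[0,0,0]},
  ],
)

```text
t: 7.28
position: [0.5626, 0.0131, 0.3022]
tool_rot: [[0.505, 0.863, -0.002], [0.863, -0.505, 0.006], [0.004, -0.005, -1.0]]
wrist_force: [0.3, -0.5, -0.4]
width: 1.002
```

Run:
```python
from h import *
import cv2,json
m=arm.camera_model("wrist");im=arm.capture("wrist");cv2.imwrite("pics/w2.png",im[:,:,::-1])
json.dump({k:np.array(m[k]).tolist() for k in("camera_matrix","R","t")},open("w2.json","w"))
```

```text
(no output)
```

View pics/w2.png

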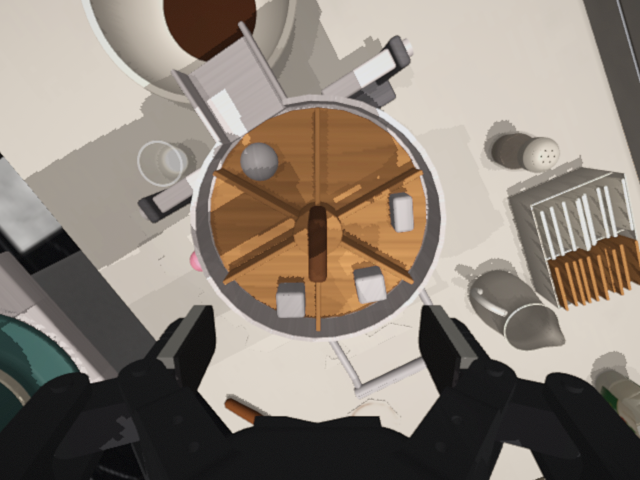

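Call:
drive_tool(
  rows=[
    {"linear":[0,0,0],"jaw":-1,"angular":[0,0,10]},
    {"linear":[0,0,0],"jaw":-1,"angular":[0,0,10]},
    {"linear":[0,0,0],"jaw":-1,"angular":[0,0,10]},
    {"linear":[0,0,0],"jaw":-1,"angular":[0,0,10]},
    {"linear":[0,0,0],"jaw":-1,"angular":[0,0,10]},
    {"linear":[0,0,0],"jaw":-1,"angular":[0,0,9]},
    {"linear":[0,0,0],"jaw":-1,"angular":[0,0,5]},
    {"linear":[0,0.04,0],"jaw":-1,"angular":[0,0,0]},
    {"linear":[0,0.05,0],"jaw":-1,"angular":[0,0,0]},
    {"linear":[0,0.04,0],"jaw":-1,"angular":[0,0,0]},
    {"linear":[0,0.02,0],"jaw":-1,"angular":[0,0,0]},
    {"linear":[0,0,0],"jaw":-1,"angular":[0,0,0]},
  ],
)

```text
t: 8.82
position: [0.5419, -0.1394, 0.2824]
tool_rot: [[0.993, -0.112, -0.024], [-0.112, -0.994, 0.009], [-0.025, -0.006, -1.0]]
wrist_force: [-0.1, 1.0, 0.6]
width: 0.999
```

Call:
drive_tool(
  rows=[
    {"linear":[0.021,0.015,0],"jaw":-1,"angular":[-0.5,1.4,-6]},
    {"linear":[0,0,0.0],"jaw":-1,"angular":[0,0,0]},
    {"linear":[0,0,0.03],"jaw":-1,"angular":[0,0,0]},
    {"linear":[0,0,0.02],"jaw":-1,"angular":[0,0,0]},
    {"linear":[0,0,0],"jaw":-1,"angular":[0,0,0]},
  ],
)

```text
t: 9.45
position: [0.5605, -0.1531, 0.228]
tool_rot: [[1.0, -0.007, -0.004], [-0.007, -1.0, 0.001], [-0.004, -0.001, -1.0]]
wrist_force: [0.3, -0.8, 0.0]
width: 1.004
```

Run:
```python
from h import *
import cv2,json
np.set_printoptions(precision=4,suppress=True)
m=arm.camera_model("wrist");im=arm.capture("wrist");cv2.imwrite("pics/w3.png",im[:,:,::-1])
json.dump({k:np.array(m[k]).tolist() for k in("camera_matrix","R","t")},open("w3.json","w"))
```

```text
(no output)
```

View pics/w3.png

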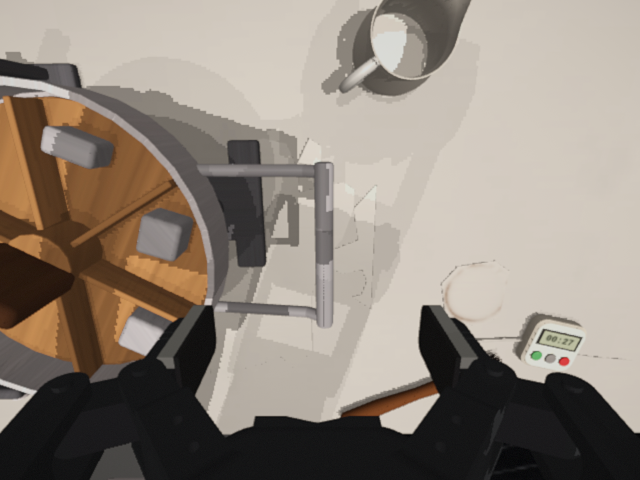

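Run:
```python
from h import *
import json
m=json.load(open("w3.json"))
for p in((324,165),(324,325),(324,245)): print(plane("",p,.142,m))
```

```text
[ 0.61732379 -0.15615737  0.142     ]
[ 0.50810785 -0.1559856   0.142     ]
[ 0.56677617 -0.15607787  0.142     ]
```

Call:
drive_tool(
  rows=[
    {"linear":[0,0,0],"jaw":0,"angular":[0,0,0]},
    {"linear":[0,0,0],"jaw":0,"angular":[0,0,0]},
    {"linear":[0,0,0],"jaw":0,"angular":[0,0,0]},
  ],
)

```text
t: 9.88
position: [0.5614, -0.1531, 0.2316]
tool_rot: [[1.0, -0.007, 0.0], [-0.007, -1.0, -0.0], [0.0, 0.0, -1.0]]
wrist_force: [-0.3, 0.1, 0.7]
width: 0.502
```

Call:
drive_tool(
  rows=[
    {"linear":[0.001,0.0035,0.02],"jaw":0,"angular":[0,0,0]},
    {"linear":[0,0,0.03],"jaw":0,"angular":[0,0,0]},
    {"linear":[0,0,0.03],"jaw":0,"angular":[0,0,0]},
    {"linear":[0,0,0.01],"jaw":0,"angular":[0,0,0]},
    {"linear":[0,0,0],"jaw":0,"angular":[0,0,0]},
  ],
)

```text
t: 10.5
position: [0.5619, -0.1575, 0.1356]
tool_rot: [[1.0, -0.008, -0.001], [-0.008, -1.0, 0.0], [-0.001, -0.0, -1.0]]
wrist_force: [0.4, -0.5, 0.8]
width: 0.502
```

Call:
drive_tool(
  rows=[
    {"linear":[0,0,0],"jaw":0.4,"angular":[0,0,0]},
    {"linear":[0,0,0],"jaw":0.7,"angular":[0,0,0]},
    {"linear":[0,0,0],"jaw":1,"angular":[0,0,0]},
    {"linear":[0,0,0],"jaw":1,"angular":[0,0,0]},
    {"linear":[0,0,0],"jaw":1,"angular":[0,0,0]},
    {"linear":[0,0,0],"jaw":1,"angular":[0,0,0]},
  ],
)

```text
t: 11.25
position: [0.5625, -0.1576, 0.1378]
tool_rot: [[1.0, -0.008, 0.002], [-0.008, -1.0, -0.001], [0.002, 0.001, -1.0]]
wrist_force: [-0.5, 0.1, -3.2]
width: 0.118
```

Call:
drive_tool(
  rows=[
    {"linear":[0,-0.001,-0.008],"jaw":1,"angular":[-1.8,0,0]},
    {"linear":[0,-0.0015,-0.0134],"jaw":1,"angular":[-3,0,0]},
    {"linear":[0,-0.0015,-0.0134],"jaw":1,"angular":[-3,0,0]},
    {"linear":[0,-0.0015,-0.0134],"jaw":1,"angular":[-3,0,0]},
    {"linear":[0,-0.0015,-0.0134],"jaw":1,"angular":[-3,0,0]},
  ],
)

```text
t: 11.88
position: [0.5624, -0.1436, 0.2014]
tool_rot: [[1.0, -0.01, 0.0], [-0.009, -0.968, -0.25], [0.003, 0.25, -0.968]]
wrist_force: [-0.6, 3.4, -3.1]
width: 0.117
```

Call:
drive_tool(
  rows=[
    {"linear":[0,-0.0015,-0.0134],"jaw":1,"angular":[-3,0,0]},
    {"linear":[0,-0.0015,-0.0134],"jaw":1,"angular":[-3,0,0]},
    {"linear":[0,-0.0015,-0.0134],"jaw":1,"angular":[-3,0,0]},
    {"linear":[0,-0.0015,-0.0134],"jaw":1,"angular":[-3,0,0]},
    {"linear":[0,0,0],"jaw":1,"angular":[0,0,0]},
    {"linear":[0,0,0],"jaw":1,"angular":[0,0,0]},
  ],
)

```text
t: 12.62
position: [0.5623, -0.1169, 0.2551]
tool_rot: [[1.0, -0.01, 0.003], [-0.008, -0.89, -0.456], [0.007, 0.456, -0.89]]
wrist_force: [-0.2, -0.3, -3.7]
width: 0.114
```

Run:
```python
from h import *
import cv2
im=arm.capture("scene");cv2.imwrite("pics/s4.png",cv2.resize(im[150:420,130:400,::-1],None,fx=2,fy=2))
```

```text
(no output)
```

View pics/s4.png

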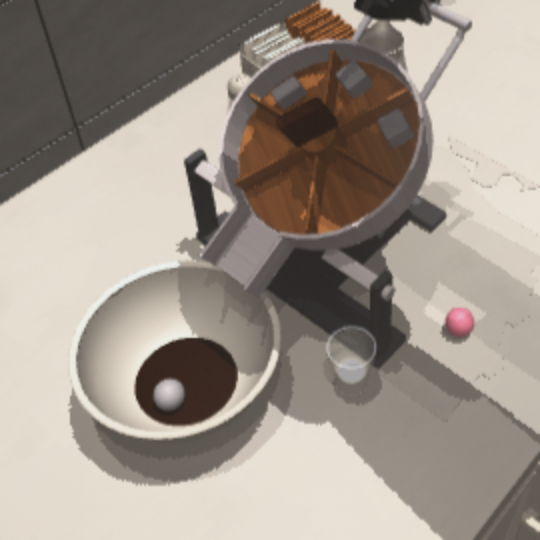

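Call:
drive_tool(
  rows=[
    {"linear":[0,0.0007,0.0134],"jaw":1,"angular":[3,0,0]},
    {"linear":[0,0.0007,0.0134],"jaw":1,"angular":[3,0,0]},
    {"linear":[0,0.0007,0.0134],"jaw":1,"angular":[3,0,0]},
    {"linear":[0,0.0007,0.0134],"jaw":1,"angular":[3,0,0]},
    {"linear":[0,0.0007,0.0134],"jaw":1,"angular":[3,0,0]},
    {"linear":[0,0.0007,0.0134],"jaw":1,"angular":[3,0,0]},
    {"linear":[0,0.0007,0.0134],"jaw":1,"angular":[3,0,0]},
    {"linear":[0,0.0,0.009],"jaw":1,"angular":[2,0,0]},
    {"linear":[0,0,0],"jaw":1,"angular":[0,0,0]},
  ],
)

```text
t: 13.8
position: [0.5625, -0.1554, 0.1556]
tool_rot: [[1.0, -0.014, 0.01], [-0.014, -0.998, -0.057], [0.01, 0.057, -0.998]]
wrist_force: [1.8, 6.6, -4.2]
width: 0.116
```

Call:
drive_tool(
  rows=[
    {"linear":[0,0.001,0.009],"jaw":1,"angular":[1.6,0,0]},
    {"linear":[0,0.001,0.006],"jaw":1,"angular":[1.5,0,0]},
    {"linear":[0,0,0],"jaw":1,"angular":[0,0,0]},
  ],
)

```text
t: 14.18
position: [0.5625, -0.1574, 0.1399]
tool_rot: [[1.0, -0.014, 0.01], [-0.014, -1.0, 0.001], [0.01, -0.001, -1.0]]
wrist_force: [1.9, 2.6, -2.4]
width: 0.115
```

Call:
drive_tool(
  rows=[
    {"linear":[0,0,0.0015],"jaw":1,"angular":[0,0,0]},
    {"linear":[0,0,0],"jaw":0.6,"angular":[0,0,0]},
    {"linear":[0,0,0],"jaw":0.2,"angular":[0,0,0]},
    {"linear":[0,0,0],"jaw":0,"angular":[0,0,0]},
    {"linear":[0,0,0],"jaw":0,"angular":[0,0,0]},
    {"linear":[0,0,-0.02],"jaw":0,"angular":[0,0,0]},
    {"linear":[0,0,-0.04],"jaw":0,"angular":[0,0,0]},
    {"linear":[0,0,-0.05],"jaw":0,"angular":[0,0,0]},
    {"linear":[0,0.04,-0.02],"jaw":0,"angular":[0,0,0]},
    {"linear":[0,0.04,0],"jaw":0,"angular":[0,0,0]},
    {"linear":[0,0,0],"jaw":0,"angular":[0,0,0]},
    {"linear":[0,0,0],"jaw":0,"angular":[0,0,0]},
  ],
)

```text
t: 15.68
position: [0.5601, -0.2396, 0.2841]
tool_rot: [[1.0, -0.013, 0.018], [-0.013, -1.0, -0.004], [0.018, 0.004, -1.0]]
wrist_force: [-0.7, 0.5, 0.3]
width: 0.501
```

Run:
```python
from h import *
import cv2
a=arm.capture("top");b=arm.capture("scene")
cv2.imwrite("pics/end.png",np.hstack([cv2.resize(a[130:310,150:450],(400,240)),cv2.resize(b[150:390,140:390],(250,240))])[:,:,::-1])
cv2.imwrite("pics/top_end.png",a[:,:,::-1])
o=arm.observe();print(o["t"],o["position"],o["wrist_force"])
```

```text
15.775 [ 0.5601529  -0.23916822  0.28360187] [-0.07290376  1.21955689 -0.27792008]
```

View pics/end.png

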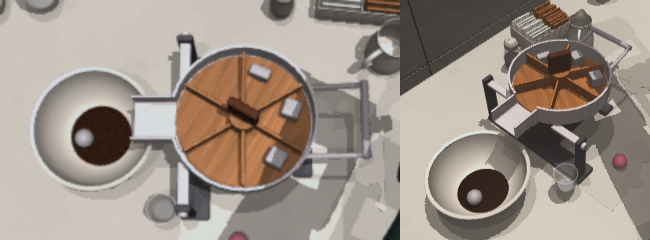

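```bash
python3 -c "
from station import arm
print(arm.hand_in())"
```

```text
the job is handed in; nothing more can be done
None
```

The steel ball is in the bowl, and the job is handed in at about 16 s of the 53 s limit.

I turned the knob about +70°, to wheel ≈ +1.05 rad, and a wrist picture showed the ball's compartment facing the spout. Only then did I grip the rear handle and tip the carousel along its arc to about 0.47 rad. A picture taken there showed the ball lying in the bowl. I then lowered the carousel, let go of the handle and backed the arm clear.

The last top and scene pictures show:
- **Ball:** it is in the bowl.
- **Cubes and block:** both cubes and the oblong block are still in the carousel.
- **Bowl:** it stands where it was; I checked this only roughly, by its edge in the picture (within about 2 px).
- **Carousel:** it looks level and is free of the robot, and the wrist force is near zero.

- **Disagreement:** the early estimates of the knob's top height differed between camera pairs (0.19 m and 0.21 m). I chose a grip height that suited both, and the grip held.
- **Forces:** the largest wrist force reported at the end of a move was about 8 N.

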